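# Make up the drawing kit and the craft kit from the desk stock

## Robot

A 7-joint arm with a two-finger parallel gripper is mounted at the origin on the work surface. World frame = base frame: x ahead of the robot, y to its left, z up, the work surface at z = 0. Lengths are in m, angles in rad, forces in N, time in s.
With the tool pointing down it reaches from about 0.425 to 0.925 m from the base axis. Payload 6.8 kg.
Tool frame: the origin (TCP) lies where the fingers leave the gripper's body, on its centre line; the fingertips stand 73 mm ahead of it and the grasp point (between the pads) lies 54 mm ahead of it; z points along the fingers, y is the direction in which the jaws open and shut (so a half turn about z gives the same grasp; the last joint's range is limited). The gripper opens to 85 mm and grips with 20 to 120 N. Pads are 22 mm wide; open, the fingers measure 114 mm over their backs; the gripper's body (76 mm by 85 mm) begins 54 mm behind the grasp point. The pads swing forward as they close: fully open they stand 13 mm farther back than shut.
Start: joints at [1.238, 0.477, 0.022, 1.555, -0.011, 1.109, -0.083], TCP at [0.15, -0.658, 0.304] pointing down, gripper open.
Joint ranges: [-2.96, 2.96], [-0.34, 2.1], [-1.41, 1.46], [0.24, 2.44], [-1.37, 4.51], [0.17, 1.92], [-2.96, 2.96]. Speed limits (rad/s): [2.39, 2.39, 3.14, 3.14, 3.14, 3.14, 3.14].

## Interface

Orientations are given as a rotation vector (axis times angle).
In Python, from bench import r gives the robot as it stands.
- The arm moves only by the shell command python3 -m handwheel 'ROWS' [FORCE]. ROWS is JSON, a list that holds one entry, the list of rows, each a list of 7 numbers: the shift along the world's x, y, z in m, then the turn, a rotation vector about the world's x, y, z in rad, then the finger opening in m, from 0 to 0.0854. A call has 1 to 10 rows; each row shifts and turns the commanded pose from where the row before left it; what a row does not reach is not made up. A row lasts 1/12 s, in which the tool goes at most 41.7 mm and 7.16 degrees, less where a joint would pass 70% of its speed; a pose out of reach is approached as far as the arm can. A call is refused whole if a number of a shift passes 0.0417 or a number of a turn 0.125, either way. A call with a gripper value outside its range is refused whole. The fingers move at their own pace and stop on an object; FORCE is the grip in N (left out, the last holds). Time passes only in rows, so rows that do not move let the fingers close. It gives the time, the measured TCP pose, the force and the opening at its end, in the units of the state.
- r.get_obs(): the state, without advancing time (a new reading comes with each control period).
- r.grab_frame(name): name is "scene" or "top" or "wrist"; returns (picture, depth): 400x640x3 uint8, red, green, blue; 400x640 float32, m along the optical axis (not along the pixel's ray), 0 where there is no reading.
- r.get_calibration(name): a dict with "vertical_fov" (degrees; the focal length in pixels is half the picture's height over the tangent of half this angle, whatever the lens; pixels are square), "cx", "cy" (the principal point, pixels), "R" (3x3) and "t" (3): a world point X has camera coordinates R X + t; the wrist camera has in their place "T_tool_cam" (4x4, takes a point from camera to tool coordinates, whose origin is the TCP and whose axes are the flange's). Camera axes: x right, y down, z forward; pixel columns grow to the right and rows downward; lengths in m; the calibration is good to about 2 mm. A picture is of the moment at which its call begins: read the wrist's pose just before it. get_calibration takes no time and is no camera call.
- r.hand_in(): hands the job in, once; it reports no verdict.
Trained networks look in the newest picture that a camera, given by its name, has taken for a name from the list of things; names that differ only in an ending like _2 or _b are one class to them, and where a whole thing is asked for, a point or a joint stands for the part that bears it (a point fixed in the world has none). Each returns a list of dicts, best first, with "p" (0 to 1); they miss things now and then, are a little off and sometimes report something else, mostly with a low value. They report only what shows in the picture. A call takes as long as a camera call. They do not tell look-alikes from the thing itself.
- r.masks_of(label, camera): "pixels" (400x640 bool, what is visible of it) and "at" ([column, row] in pixels, amid what is visible of it).
The state is a dict: "clock": time; "joints": joint angles; "qvel": joint speeds; "tau": joint torques, N m; "tcp_pos": TCP position; "orientation": TCP orientation; "contact_force": force on the tool from outside, world axes, zero at the start; "moment": the same for the moment, N m; "grip_width": finger opening in m.
Only numpy, scipy, OpenCV 4.12 (cv2) and the standard library are available. Lean on these libraries where they do the work, as an engineer would, in place of code of your own. Each camera call takes 0.05 s, during which the arm holds its last target.

## Task

Make up two kits from the stock in the middle of the desk, finishing the blue one before you touch anything meant for the yellow one: the steel compass and the white eraser with the green sleeve go into the blue tray, then the red-capped glue stick and the pink eraser into the yellow tray. Give each thing a compartment of its own, either one, with compass and erasers lying flat on its floor the same way up as now and the glue stick standing upright, and leave the green-capped glue stick, the stapler and the sharpener where they are.

Things in the scene. Friction and masses are not known exactly. Their poses are not given: they have to be found in the camera images.
- tray_blue: Blue plastic kit tray standing on the desk on non-slip feet (it does not move), 138 mm along its own x by 192 mm along its own y, 14 mm high; origin at the centre of its underside, z up. Floor 4 mm thick; outer walls and the one dividing wall 4 mm thick and all 14 mm high. The dividing wall runs along x at y = 0 and makes two equal compartments, each 130 mm (x) by 90 mm (y) inside, centred at y = +47 mm and y = -47 mm, their floor 4 mm above the origin.
- tray_yellow: Yellow plastic kit tray standing on the desk on non-slip feet (it does not move), 138 mm along its own x by 192 mm along its own y, 14 mm high; origin at the centre of its underside, z up. Floor 4 mm thick; outer walls and the one dividing wall 4 mm thick and all 14 mm high. The dividing wall runs along x at y = 0 and makes two equal compartments, each 130 mm (x) by 90 mm (y) inside, centred at y = +47 mm and y = -47 mm, their floor 4 mm above the origin.
- compass: Folded steel drawing compass lying flat, 105 mm long along its own x, 10 mm high, about 60 g; origin at the middle of its underside, z up. Two parallel legs side by side form a flat-sided bar 15 mm wide (along y) from x = -24 to x = +46 mm, a good place to grip across y; a round hinge head of 20 mm diameter at x = -26 mm, a thin dark handle beyond it to x = -52 mm, thin points to x = +53 mm. It does not open.
- eraser_white: White eraser block lying flat, 55 mm along its x, 22 mm along its y, 14 mm high, about 25 g; origin at the centre of its underside, z up. A dark green sleeve covers the middle part (23 mm wide there).
- eraser_pink: Plain pink eraser block lying flat, 55 mm along its x, 22 mm along its y, 14 mm high, about 25 g; origin at the centre of its underside, z up.
- glue_red: Red-capped (red cap and foot, white barrel) glue stick standing upright on its base, a cylinder 28 mm in diameter and 64 mm high, about 35 g; origin at the centre of its underside, z up along its axis.
- glue_green: Green-capped (green cap and foot, white barrel) glue stick standing upright on its base, a cylinder 28 mm in diameter and 64 mm high, about 35 g; origin at the centre of its underside, z up along its axis. Belongs to neither kit: leave it.
- stapler: Small grey stapler with black base, standing, 76 mm along its x, 26 mm wide, 40 mm high; origin at the centre of its underside. Belongs to neither kit: leave it.
- sharpener: Small bare-metal pencil sharpener, 28 mm along its x, 18 mm wide, 14 mm high; origin at the centre of its underside. Belongs to neither kit: leave it.
Things that resemble listed ones, but are neither listed nor needed, are in the scene too. What is meant by the eraser_pink is not orange or purple, and is the larger of those in its own colour.

How it is judged:
By the outcome, as a careful person would: the job done as asked, in the order asked, and still so for the second after the job is handed in, with the robot touching nothing.
It also fails if it takes over 102 s, if anything falls off the work surface, if the arm or the gripper's body presses on something with over 40 N, if the wrist force passes 120 N, or if a joint passes its speed limit or range.

## Working session

There is one attempt and no reset: what is moved stays moved. The work goes in short steps, Python scripts to look and compute and a shell command to move; the robot and the scene stay as the last step left them, time stands still between calls to the robot, and variables do not carry over. Pictures are saved under pics/ and viewed, and the job is handed in when it is done.

```bash
mkdir -p pics; ls; cat > h.py <<'E'
import numpy as np, cv2
from bench import r
from scipy.spatial.transform import Rotation as Ro
def save(n,img): cv2.imwrite('pics/'+n+'.png',img[:,:,::-1])
def cam(name,obs=None):
    c=r.get_calibration(name); f=200/np.tan(np.radians(c['vertical_fov'])/2)
    if 'R' in c: R=np.array(c['R']);t=np.array(c['t']); Rw=R.T; p=-R.T@t
    else:
        T=np.array(c['T_tool_cam']); Rt=Ro.from_rotvec(obs['orientation']).as_matrix()
        Rw=Rt@T[:3,:3]; p=Rt@T[:3,3]+np.array(obs['tcp_pos'])
    return f,c['cx'],c['cy'],Rw,p
def pts(name,depth,obs=None):
    f,cx,cy,Rw,p=cam(name,obs)
    v,u=np.mgrid[0:400,0:640]
    P=np.stack([(u-cx)/f*depth,(v-cy)/f*depth,depth],-1)
    return P@Rw.T+p
E
python3 - <<'E'
from h import *
o=r.get_obs(); print({k:np.round(v,4).tolist() for k,v in o.items()})
for n in ('top','scene','wrist'):
    o=r.get_obs(); im,d=r.grab_frame(n); save(n+'0',im); np.savez('pics/'+n+'0.npz',im=im,d=d)
    f,cx,cy,Rw,p=cam(n,o); print(n,f,cx,cy,p.round(3),Rw.round(2).tolist(),(d==0).mean())
E
```

```text
pics
{'clock': 0.0, 'joints': [1.2379, 0.4778, 0.0224, 1.5564, -0.0116, 1.1093, -0.0831], 'qvel': [-0.0013, -0.0012, 0.0022, 0.0002, -0.002, -0.0028, 0.0001], 'tau': [0.0007, -59.6452, 1.6079, -28.1192, 0.0124, 0.0093, 0.0], 'tcp_pos': [0.1504, -0.6576, 0.3029], 'orientation': [-3.12, -0.3521, 0.0005], 'contact_force': [0.2398, -0.497, -0.4925], 'moment': [0.0287, -0.0114, 0.0004], 'grip_width': 0.0854}
top 367.00946912202244 322.5180945205112 192.96563256123625 [ 0.512 -0.003  0.824] [[0.01, -1.0, 0.09], [-1.0, -0.01, -0.02], [0.02, -0.09, -1.0]] 0.00412109375
scene 375.7182909895784 318.1937853434066 203.04002168151044 [1.188e+00 1.000e-03 5.680e-01] [[-0.0, 0.64, -0.77], [1.0, 0.02, 0.01], [0.02, -0.77, -0.64]] 0.004
wrist 303.963773524814 314.5588648205453 194.10555658465515 [ 0.217 -0.643  0.373] [[0.22, -0.94, -0.27], [-0.98, -0.21, -0.06], [-0.0, 0.27, -0.96]] 0.0038203125
```

View pics/top0.png

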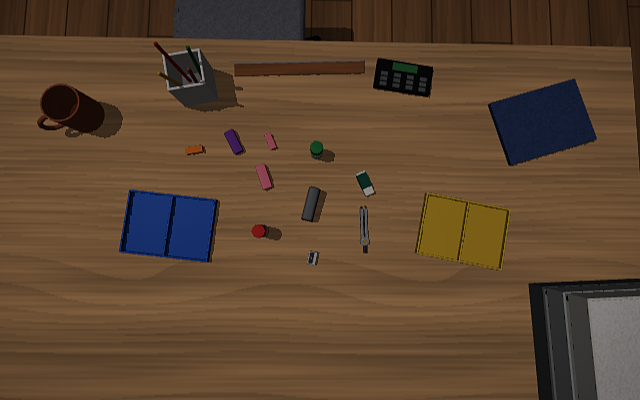

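View pics/scene0.png

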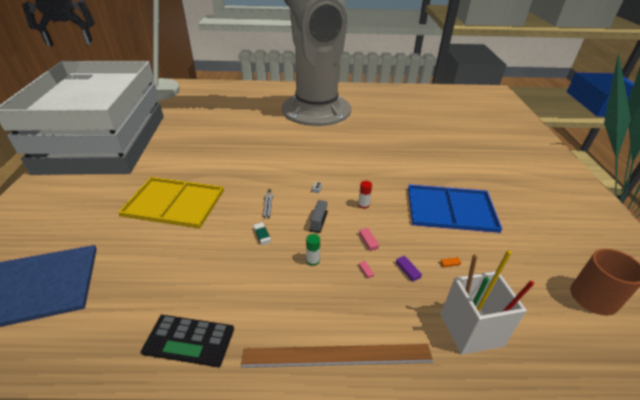

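```bash
python3 - <<'E'
from h import *
r.grab_frame('top')
import pickle
out={}
for l in ['tray_blue','tray_yellow','compass','eraser_white','eraser_pink','glue_red','glue_green','stapler','sharpener']:
    out[l]=r.masks_of(l,'top'); print(l,[(round(m['p'],2),np.round(m['at']).tolist(),int(m['pixels'].sum())) for m in out[l]])
pickle.dump(out,open('pics/m.pkl','wb'))
E
```

```text
tray_blue [(0.81, [169.0, 223.0], 5604), (0.22, [367.0, 179.0], 244)]
tray_yellow [(0.96, [464.0, 231.0], 5476)]
compass [(0.87, [364.0, 226.0], 314)]
eraser_white [(0.76, [365.0, 180.0], 282)]
eraser_pink [(0.8, [265.0, 174.0], 237), (0.59, [235.0, 142.0], 240), (0.53, [196.0, 146.0], 120)]
glue_red [(0.51, [258.0, 232.0], 170)]
glue_green [(0.7, [316.0, 145.0], 187)]
stapler [(0.61, [310.0, 206.0], 349)]
sharpener [(0.4, [312.0, 257.0], 108)]
```

```bash
cat >> h.py <<'E'
def top_plane(name,uv,z,obs=None):
    f,cx,cy,Rw,p=cam(name,obs); uv=np.asarray(uv,float)
    D=np.c_[(uv[:,0]-cx)/f,(uv[:,1]-cy)/f,np.ones(len(uv))]@Rw.T
    return p+D*((z-p[2])/D[:,2])[:,None]
def rect(name,mask,z,obs=None):
    v,u=np.nonzero(mask); P=top_plane(name,np.c_[u,v],z,obs)[:,:2]
    (c,s,a)=cv2.minAreaRect((P*1000).astype(np.float32)); a=a if s[0]>=s[1] else a+90
    C=np.cov(P.T); w,V=np.linalg.eigh(C); pa=np.degrees(np.arctan2(V[1,1],V[0,1]))
    return np.round(c,1),np.round(s,1),round((a+90)%180-90,1),'mean',(P.mean(0)*1000).round(1),'pca',round((pa+90)%180-90,1)
E
python3 - <<'E'
from h import *
import pickle
out=pickle.load(open('pics/m.pkl','rb')); d=np.load('pics/top0.npz'); W=pts('top',d['d'])
H={'tray_blue':.014,'tray_yellow':.014,'compass':.01,'eraser_white':.014,'eraser_pink':.014,'glue_red':.064,'glue_green':.064,'stapler':.04,'sharpener':.014}
for l,z in H.items():
    m=out[l][0]['pixels']; print(l,*rect('top',m,z),'z',np.percentile(W[m][:,2],[5,50,95]).round(3), 'depth xy',np.median(W[m],0)[:2].round(3))
im=d['im'][110:290,100:530]; save('crop0',cv2.resize(im,None,fx=1.86,fy=1.86,interpolation=2))
c=d['im'][140:270,240:390]; save('crop1',np.clip(cv2.resize(c,None,fx=4,fy=4,interpolation=2)*1.8,0,255).astype(np.uint8))
E
```

```text
tray_blue [513.9 319. ] [196.2 138. ] 83.9 mean [513.6 319.1] pca 83.6 z [0.002 0.005 0.015] depth xy [0.513 0.321]
tray_yellow [ 508.1 -329.3] [197.5 137.7] 79.1 mean [ 507.6 -328.7] pca 78.4 z [0.002 0.005 0.015] depth xy [ 0.508 -0.331]
compass [ 508.8 -109.9] [101.3  17.7] 0.0 mean [ 511.  -109.2] pca 1.8 z [0.002 0.01  0.013] depth xy [ 0.511 -0.11 ]
eraser_white [ 611.9 -111.3] [57.  25.6] 25.1 mean [ 611.9 -111.2] pca 23.8 z [0.002 0.014 0.017] depth xy [ 0.612 -0.112]
eraser_pink [622.7 114.5] [54.6 21.7] 19.5 mean [622.5 114.4] pca 19.6 z [0.012 0.014 0.016] depth xy [0.623 0.115]
glue_red [504.7 112.3] [24.5 30.8] -89.4 mean [504.8 112.4] pca -80.5 z [0.03  0.064 0.066] depth xy [0.505 0.113]
glue_green [675.3  -1.8] [38.4 25.2] 0.7 mean [675.7  -1.9] pca 3.9 z [0.016 0.063 0.066] depth xy [ 0.677 -0.002]
stapler [563.1   9. ] [22.9 73.3] -12.8 mean [562.5   9.4] pca -12.4 z [0.033 0.037 0.04 ] depth xy [0.563 0.01 ]
sharpener [447.1   5.1] [18.  28.3] -10.7 mean [446.9   5.2] pca -12.8 z [0.011 0.014 0.016] depth xy [0.447 0.004]
```

View pics/crop1.png

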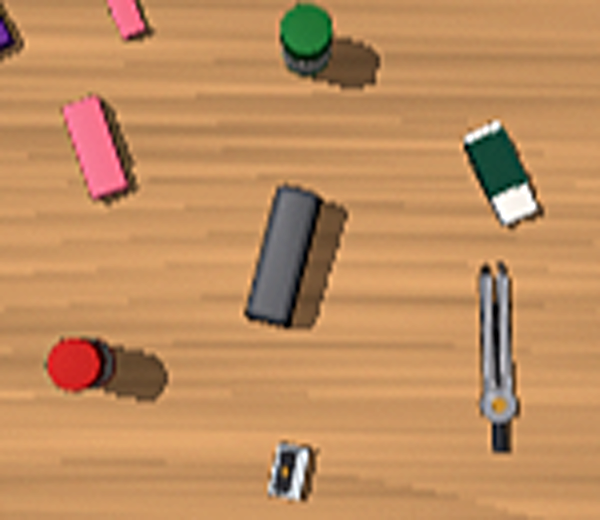

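```bash
python3 - <<'E'
from h import *
d=np.load('pics/top0.npz'); W=pts('top',d['d'])
m=np.zeros((400,640),bool); m[275:,520:]=True; m&=(d['d']>0)&(W[...,2]>.02)
print(W[m].min(0),W[m].max(0))
E
python3 -m handwheel '[[[0.0,0.02,0.02,0,0,0,0.085],[0.023,0.034,0,0,0,-0.012,0.085],[0.023,0.034,0,0,0,-0.012,0.085]]]'
```

```text
[ 0.15536634 -0.71167468  0.02000456] [ 0.40547247 -0.47522197  0.1816869 ]
clock: 0.9
tcp_pos: [0.1952, -0.5705, 0.3248]
orientation: [3.124, 0.307, -0.0]
contact_force: [2.0, 0.5, -0.4]
grip_width: 0.0851
```

```bash

python3 -m handwheel '[[[0.023,0.0328,0,0,0,-0.0117,0.085],[0.023,0.0328,0,0,0,-0.0117,0.085],[0.023,0.0328,0,0,0,-0.0117,0.085],[0.023,0.0328,0,0,0,-0.0117,0.085],[0.023,0.0328,0,0,0,-0.0117,0.085],[0.023,0.0328,0,0,0,-0.0117,0.085],[0.023,0.0328,0,0,0,-0.0117,0.085],[0.023,0.0328,0,0,0,-0.0117,0.085],[0.023,0.0328,0,0,0,-0.0117,0.085],[0.023,0.0328,0,0,0,-0.0117,0.085]]]'
python3 -m handwheel '[[[0.023,0.0328,0,0,0,-0.0117,0.06],[0.023,0.0328,0,0,0,-0.0117,0.06],[0.023,0.0328,0,0,0,-0.0117,0.06],[0.0217,0.031,0,0,0,-0.0117,0.06],[0,0,-0.03,0,0,0,0.045],[0,0,-0.03,0,0,0,0.045],[0,0,-0.03,0,0,0,0.045]]]'
cat > wr.py <<'E'
import sys
from h import *
n=sys.argv[1]
o=r.get_obs(); im,d=r.grab_frame('wrist'); save(n,np.clip(im*1.5,0,255).astype(np.uint8)); np.savez('pics/'+n+'.npz',im=im,d=d,**o)
print('tcp',o['tcp_pos'],o['clock'],o['grip_width'],'F',o['contact_force'])
a=Ro.from_rotvec(o['orientation']).as_matrix(); print('jaw deg',np.degrees(np.arctan2(a[1,1],a[0,1])).round(2),'z',a[:,2].round(3))
for s in sys.argv[2:]:
    l,z=s.split(':')
    for m in r.masks_of(l,'wrist')[:2]: print(l,round(m['p'],2),m['at'],*rect('wrist',m['pixels'],float(z),o))
E
python3 wr.py w1 compass:0.01
```

```text
clock: 1.73
tcp_pos: [0.4272, -0.2403, 0.3244]
orientation: [3.138, 0.13, 0.001]
contact_force: [0.2, -0.9, -0.1]
grip_width: 0.0852
clock: 2.32
tcp_pos: [0.5179, -0.1118, 0.2334]
orientation: [3.141, 0.061, 0.003]
contact_force: [-0.3, -0.1, -0.2]
grip_width: 0.045
tcp [ 0.51792655 -0.11175063  0.2334499 ] 2.3167 0.044993378695891206 F [-0.32925673 -0.14375114 -0.22823337]
jaw deg -87.78 z [ 0.002 -0.    -1.   ]
compass 0.56 [312.4, 187.2] [ 507.6 -110.7] [102.   18.4] 1.6 mean [ 508.7 -110.4] pca 1.8
```

View pics/w1.png

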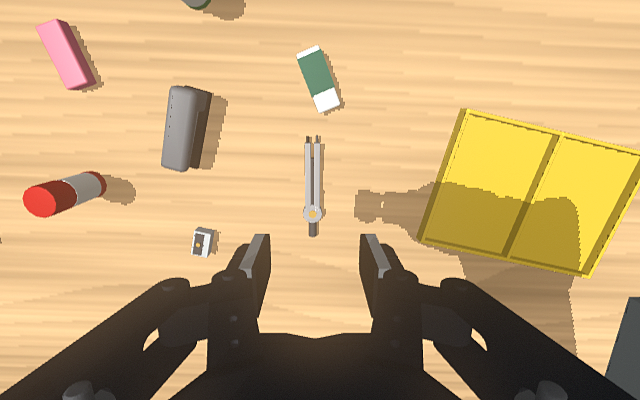

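```bash
python3 - <<'E'
from h import *
d=np.load('pics/w1.npz'); o={k:d[k] for k in ('tcp_pos','orientation')}
W=pts('wrist',d['d'],o)
for a in ((236,275),(358,392)):
    s=W[230:300,a[0]:a[1]].reshape(-1,3); s=s[s[:,2]>.1]; print(o['tcp_pos'][2]-s[:,2].min(), np.percentile(s,[2,50,98],0).round(3))
E
```

```text
0.07113523706747743 [[ 0.507 -0.092  0.166]
 [ 0.526 -0.088  0.191]
 [ 0.533 -0.078  0.227]]
0.07145295548530844 [[ 0.509 -0.146  0.166]
 [ 0.527 -0.136  0.191]
 [ 0.534 -0.132  0.227]]
```

```bash

python3 -m handwheel '[[[-0.001,0.001,-0.039,0,0,-0.007,0.045],[0,0,-0.039,0,0,0,0.045],[0,0,-0.039,0,0,0,0.045],[0,0,-0.025,0,0,0,0.045],[0,0,-0.008,0,0,0,0.04],[0,0,-0.004,0,0,0,0.035],[0,0,0,0,0,0,0.03]]]' 40
python3 wr.py w2
```

```text
clock: 3.0
tcp_pos: [0.5172, -0.1118, 0.081]
orientation: [3.141, 0.047, 0.002]
contact_force: [0.3, -0.3, 0.7]
grip_width: 0.0303
tcp [ 0.517239   -0.11182787  0.08101067] 3.0 0.030334624770232542 F [ 0.30739231 -0.25847566  0.69773647]
jaw deg -88.3 z [ 0.001 -0.    -1.   ]
```

View pics/w2.png

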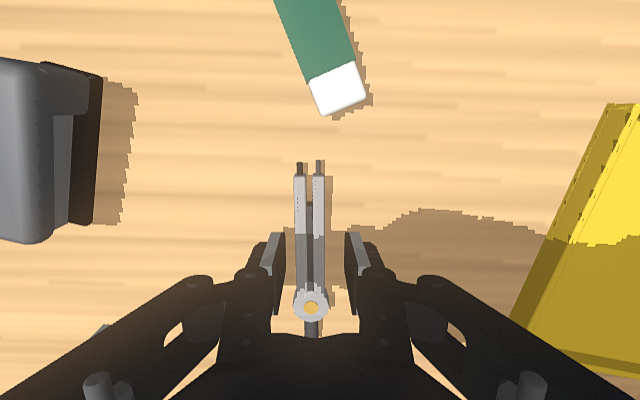

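```bash

python3 -m handwheel '[[[0,0,-0.003,0,0,0,0.022],[0,0,0,0,0,0,0.012],[0,0,0,0,0,0,0.005],[0,0,0,0,0,0,0.005],[0,0,0,0,0,0,0.005]]]' 40
python3 wr.py w3
```

```text
clock: 3.47
tcp_pos: [0.5174, -0.1118, 0.0786]
orientation: [3.141, 0.047, 0.005]
contact_force: [-0.5, 0.1, 6.8]
grip_width: 0.0129
tcp [ 0.51742699 -0.11183725  0.0785634 ] 3.4667 0.012933779855130148 F [-0.45440643  0.12887733  6.78849332]
jaw deg -88.29 z [ 0.003 -0.001 -1.   ]
```

View pics/w3.png

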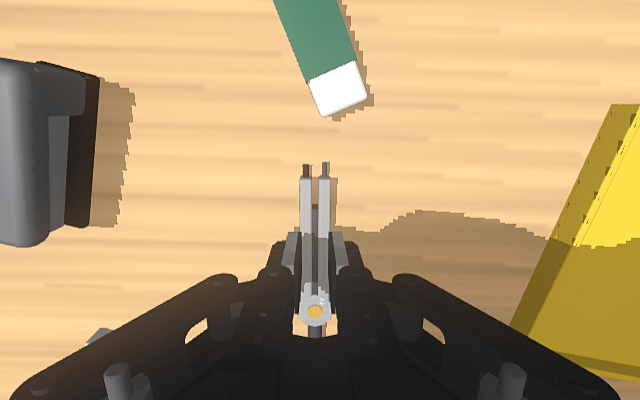

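```bash

python3 -m handwheel '[[[0,0,0.01,0,0,0,0.005],[0,0,0.03,0,0,0,0.005],[0,0,0.04,0,0,0,0.005],[0,0,0.04,0,0,0,0.005]]]' 40
python3 wr.py w4
```

```text
clock: 3.85
tcp_pos: [0.5152, -0.1114, 0.1985]
orientation: [-3.141, -0.048, 0.003]
contact_force: [1.1, 0.0, -0.6]
grip_width: 0.0133
tcp [ 0.51518277 -0.11142409  0.1985278 ] 3.85 0.013262483304982545 F [ 1.05537359  0.00292485 -0.57126568]
jaw deg -88.26 z [-0.002  0.001 -1.   ]
```

View pics/w4.png

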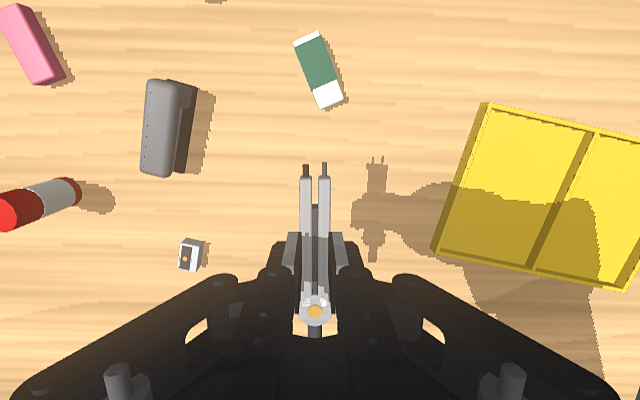

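```bash

python3 -m handwheel '[[[0.001,0.04,0,0,0,-0.0115,0.005],[0.001,0.04,0,0,0,-0.0115,0.005],[0.001,0.04,0,0,0,-0.0115,0.005],[0.001,0.04,0,0,0,-0.0115,0.005],[0.001,0.04,0,0,0,-0.0115,0.005],[0.001,0.04,0,0,0,-0.0115,0.005],[0.001,0.04,0,0,0,-0.0115,0.005],[0.001,0.04,0,0,0,-0.0115,0.005],[0.001,0.04,0,0,0,-0.0115,0.005],[0.001,0.04,0,0,0,-0.0115,0.005]]]' 
python3 -m handwheel '[[[0.001,0.038,0,0,0,-0.0115,0.005],[0,0.038,0,0,0,-0.0115,0.005],[0,0,0,0,0,0,0.005]]]' 
python3 wr.py w5 tray_blue:0.014
```

```text
clock: 4.73
tcp_pos: [0.5258, 0.2901, 0.198]
orientation: [3.139, -0.134, 0.001]
contact_force: [0.3, 0.3, -1.0]
grip_width: 0.0132
clock: 4.98
tcp_pos: [0.5241, 0.3742, 0.1986]
orientation: [-3.13, 0.155, 0.0]
contact_force: [-1.3, 1.5, 0.0]
grip_width: 0.0136
tcp [0.52407021 0.37423861 0.19860329] 4.9833 0.013553967501107649 F [-1.32389697  1.49573304  0.01794494]
jaw deg -95.66 z [ 0.     0.008 -1.   ]
tray_blue 0.75 [392.5, 176.5] [512.4 320. ] [191.3 137.7] 83.9 mean [522.3 310.3] pca 70.3
```

View pics/w5.png

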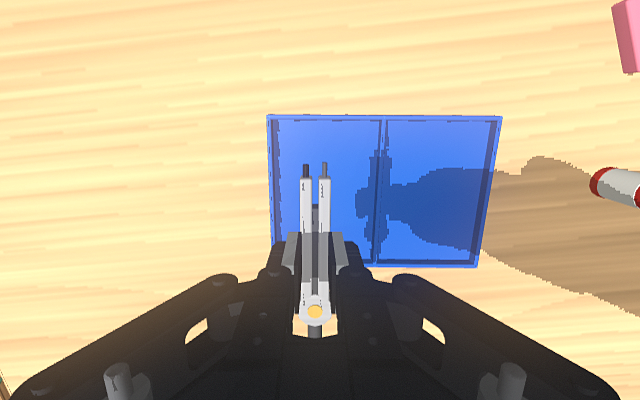

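```bash

python3 -m handwheel '[[[0,0,0,0,0,-0.008,0.005],[0,0,-0.035,0,0,0,0.005],[0,0,-0.035,0,0,0,0.005],[0,0,-0.025,0,0,0,0.005],[0,0,0,0,0,0,0.005],[0,0,0,0,0,0,0.005]]]' 
python3 wr.py w6 tray_blue:0.014
```

```text
clock: 5.58
tcp_pos: [0.5272, 0.362, 0.1013]
orientation: [3.133, -0.186, -0.003]
contact_force: [0.5, 0.2, 0.1]
grip_width: 0.0132
tcp [0.52722736 0.36201047 0.10130665] 5.5833 0.01318669042847854 F [0.48876428 0.1816476  0.11523857]
jaw deg -96.78 z [-0.002 -0.003 -1.   ]
tray_blue 0.9 [424.8, 198.9] [515.1 319.7] [191.5 134.2] 83.9 mean [536.7 307. ] pca 73.7
```

View pics/w6.png

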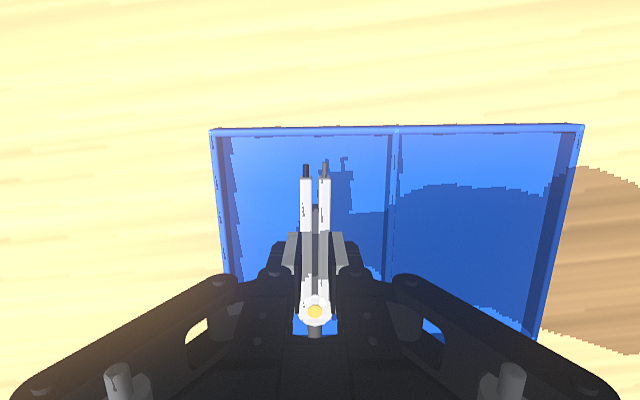

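Well centred over the left compartment (points at col 315, compartment cols 220–390). Lower and release.

```bash

python3 -m handwheel '[[[0,0.001,-0.008,0,0,0.006,0.005],[0,0,-0.006,0,0,0,0.005],[0,0,-0.003,0,0,0,0.005],[0,0,0,0,0,0,0.005],[0,0,0,0,0,0,0.005]]]' 
```

```text
clock: 6.1
tcp_pos: [0.5271, 0.3654, 0.0848]
orientation: [3.137, -0.173, -0.0]
contact_force: [0.3, -0.1, -0.1]
grip_width: 0.0133
```

```bash

python3 -m handwheel '[[[0,0,-0.002,0,0,0,0.005],[0,0,0,0,0,0,0.005],[0,0,0,0,0,0,0.016],[0,0,0.001,0,0,0,0.022],[0,0,0.003,0,0,0,0.028],[0,0,0.006,0,0,0,0.028],[0,0,0.03,0,0,0,0.028],[0,0,0.041,0,0,0,0.028],[0,0,0.041,0,0,0,0.03]]]' 
python3 wr.py w7 tray_blue:0.014 compass:0.014
```

```text
clock: 6.85
tcp_pos: [0.5266, 0.365, 0.206]
orientation: [3.136, -0.172, -0.003]
contact_force: [0.6, 0.1, -0.2]
grip_width: 0.0304
tcp [0.52655803 0.36496354 0.20600771] 6.85 0.030351944705522868 F [ 0.57962903  0.14530044 -0.15186762]
jaw deg -96.29 z [-0.002 -0.001 -1.   ]
tray_blue 0.82 [373.4, 183.5] [512.5 320.2] [193.5 139.7] 84.1 mean [520.3 314.5] pca 78.2
compass 0.7 [312.1, 193.2] [518.4 365.9] [ 19.3 104.3] -5.9 mean [520.6 365.1] pca -6.7
```

View pics/w7.png

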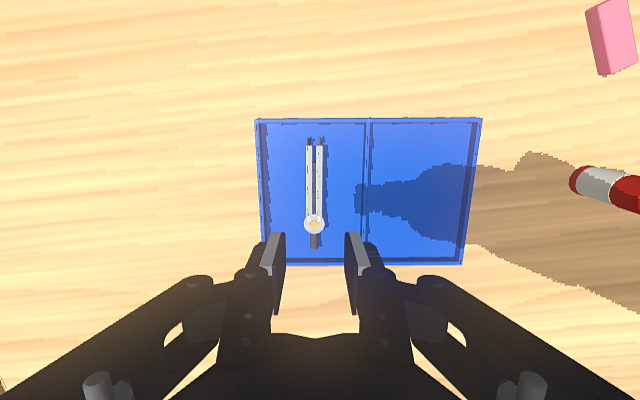

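```bash

python3 -m handwheel '[[[0.0071,-0.0397,0,0,0,0.0448,0.045],[0.0071,-0.0397,0,0,0,0.0448,0.045],[0.0071,-0.0397,0,0,0,0.0448,0.045],[0.0071,-0.0397,0,0,0,0.0448,0.045],[0.0071,-0.0397,0,0,0,0.0448,0.045],[0.0071,-0.0397,0,0,0,0.0448,0.045],[0.0071,-0.0397,0,0,0,0.0448,0.045],[0.0071,-0.0397,0,0,0,0.0448,0.045],[0.0071,-0.0397,0,0,0,0.0448,0.045],[0.0071,-0.0397,0,0,0,0.0448,0.045]]]' 
python3 -m handwheel '[[[0.0071,-0.0397,0,0,0,0.0448,0.045],[0.0071,-0.0397,0,0,0,0.0448,0.045],[0,0,0,0,0,0,0.045],[0,0,0,0,0,0,0.045],[0,0,0,0,0,0,0.045]]]' 
python3 wr.py w8 eraser_white:0.014
```

```text
clock: 7.83
tcp_pos: [0.5975, -0.0337, 0.2041]
orientation: [-3.096, -0.532, 0.002]
contact_force: [0.3, -0.5, 0.9]
grip_width: 0.0451
clock: 8.25
tcp_pos: [0.6118, -0.1106, 0.204]
orientation: [-3.069, -0.665, 0.002]
contact_force: [-0.5, 1.0, 0.0]
grip_width: 0.0448
tcp [ 0.61175834 -0.11064092  0.20403488] 8.25 0.044778915011069544 F [-0.5438764   1.02553484  0.03327195]
jaw deg -65.54 z [-0.002  0.001 -1.   ]
eraser_white 0.65 [313.7, 182.9] [ 612.  -111.1] [55.8 23.3] 23.5 mean [ 612.8 -111. ] pca 24.4
```

View pics/w8.png

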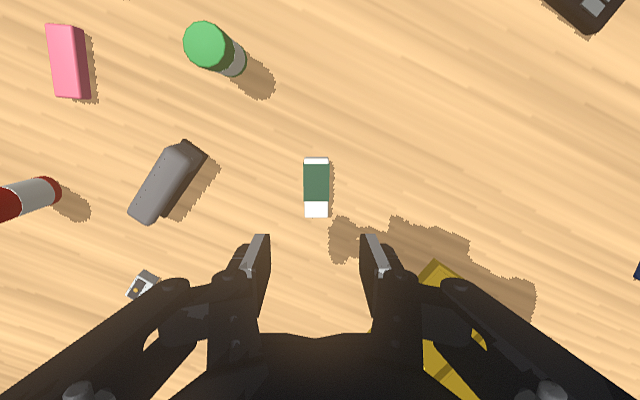

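```bash

python3 -m handwheel '[[[0,0,-0.04,0,0,0,0.045],[0,0,-0.04,0,0,0,0.045],[0,0,-0.03,0,0,0,0.045],[0,0,-0.012,0,0,0,0.04],[0,0,0,0,0,0,0.03],[0,0,0,0,0,0,0.02],[0,0,0,0,0,0,0.01],[0,0,0,0,0,0,0.01],[0,0,0,0,0,0,0.01]]]' 40
python3 -m handwheel '[[[0,0,0.01,0,0,0,0.01],[0,0,0.03,0,0,0,0.01],[0,0,0.04,0,0,0,0.01],[0,0,0.04,0,0,0,0.01]]]'
python3 wr.py w9
```

```text
clock: 9.1
tcp_pos: [0.6135, -0.1111, 0.0848]
orientation: [3.069, 0.666, 0.005]
contact_force: [-0.6, -0.1, -0.2]
grip_width: 0.02
clock: 9.43
tcp_pos: [0.6117, -0.111, 0.2048]
orientation: [-3.069, -0.667, 0.002]
contact_force: [1.5, -0.6, -0.2]
grip_width: 0.0198
tcp [ 0.61172698 -0.11098112  0.20483339] 9.4333 0.019796068988806294 F [ 1.53751156 -0.64029449 -0.17337482]
jaw deg -65.49 z [-0.001  0.    -1.   ]
```

View pics/w9.png

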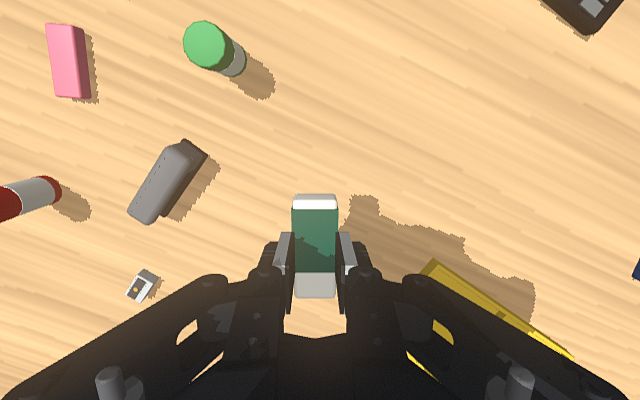

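```bash

python3 -m handwheel '[[[-0.0104,0.0384,0,0,0,-0.0536,0.01],[-0.0104,0.0384,0,0,0,-0.0536,0.01],[-0.0104,0.0384,0,0,0,-0.0536,0.01],[-0.0104,0.0384,0,0,0,-0.0536,0.01],[-0.0104,0.0384,0,0,0,-0.0536,0.01],[-0.0104,0.0384,0,0,0,-0.0536,0.01],[-0.0104,0.0384,0,0,0,-0.0536,0.01],[-0.0104,0.0384,0,0,0,-0.0536,0.01],[-0.0104,0.0384,0,0,0,-0.0536,0.01],[-0.0104,0.0384,0,0,0,-0.0536,0.01]]]' 
python3 -m handwheel '[[[0,0,0,0,0,0,0.01],[0,0,-0.03,0,0,0,0.01],[0,0,-0.04,0,0,0,0.01],[0,0,-0.03,0,0,0,0.01],[0,0,0,0,0,0,0.01],[0,0,0,0,0,0,0.01]]]' 
python3 wr.py w10 tray_blue:0.014
```

```text
clock: 10.32
tcp_pos: [0.5078, 0.2748, 0.2043]
orientation: [-3.136, 0.175, -0.003]
contact_force: [1.6, 0.1, -0.5]
grip_width: 0.0199
clock: 10.82
tcp_pos: [0.5079, 0.2725, 0.1028]
orientation: [3.136, -0.17, -0.003]
contact_force: [1.0, -0.2, 0.5]
grip_width: 0.0202
tcp [0.50785704 0.27251705 0.10275722] 10.8167 0.020197582743306856 F [ 1.00653037 -0.17752641  0.46734806]
jaw deg -96.2 z [-0.002 -0.001 -1.   ]
tray_blue 0.79 [215.0, 185.9] [512.5 319.7] [192.  137.7] 83.7 mean [534.2 322.3] pca -88.0
```

View pics/w10.png

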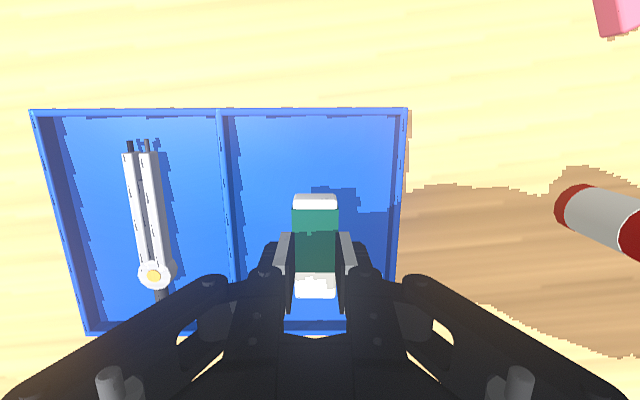

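```bash

python3 -m handwheel '[[[0,0,-0.009,0,0,0,0.01],[0,0,-0.004,0,0,0,0.01],[0,0,0,0,0,0,0.01],[0,0,0,0,0,0,0.01]]]' 
python3 -m handwheel '[[[0,0,-0.0005,0,0,0,0.01],[0,0,0,0,0,0,0.022],[0,0,0,0,0,0,0.03],[0,0,0.002,0,0,0,0.035],[0,0,0.01,0,0,0,0.035],[0,0,0.04,0,0,0,0.035],[0,0,0.04,0,0,0,0.05],[0,0,0.03,0,0,0,0.05]]]' 
python3 wr.py w11 tray_blue:0.014 eraser_white:0.018 eraser_pink:0.014 glue_red:0.064
```

```text
clock: 11.25
tcp_pos: [0.5084, 0.2729, 0.0902]
orientation: [-3.137, 0.17, -0.0]
contact_force: [-0.1, 0.5, -0.2]
grip_width: 0.0201
clock: 11.92
tcp_pos: [0.5087, 0.2735, 0.2149]
orientation: [-3.136, 0.17, -0.003]
contact_force: [0.7, 0.5, -0.3]
grip_width: 0.0498
tcp [0.50868062 0.27350439 0.21492038] 11.9167 0.04977173614117514 F [ 0.69441819  0.47822729 -0.33194092]
jaw deg -96.19 z [ 0.002  0.001 -1.   ]
tray_blue 0.84 [264.6, 176.4] [512.2 319.4] [192.  137.9] 83.7 mean [518.3 317.7] pca 83.3
eraser_white 0.59 [315.9, 183.7] [507.6 271.6] [23.4 55.6] -4.9 mean [508.4 271.8] pca -5.7
eraser_pink 0.74 [488.2, 31.9] [620.9 117. ] [54.8 27.8] 19.7 mean [619.8 117.2] pca 24.8
eraser_pink 0.52 [615.7, 97.4] [559.1  17.7] [83.  52.1] 9.9 mean [559.3  11.7] pca 1.1
glue_red 0.94 [505.8, 177.4] [508.8 130.8] [60.3 26.5] 67.5 mean [509.7 129.8] pca 63.0
```

View pics/w11.png

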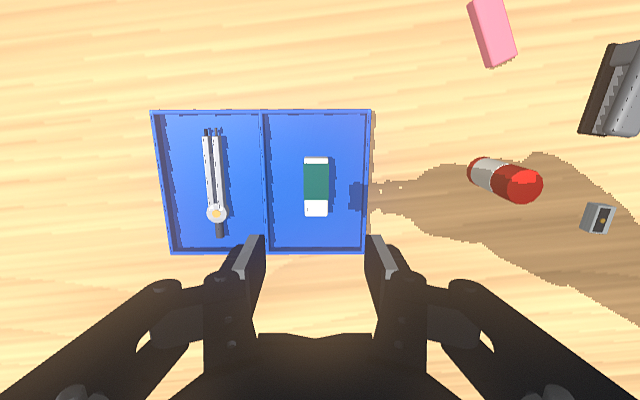

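```bash
python3 - <<'E'
from h import *
for n,f in (('top','top0'),('wrist','w11')):
    d=np.load(f'pics/{f}.npz'); o={k:d[k] for k in ('tcp_pos','orientation')} if n=='wrist' else None
    W=pts(n,d['d'],o); m=(abs(W[...,2]-.064)<.005)&(abs(W[...,0]-.505)<.04)&(abs(W[...,1]-.112)<.04)
    print(n,m.sum(),W[m].min(0),W[m].max(0),np.median(W[m],0))
E
```

```text
top 143 [0.49234337 0.10171735 0.05909861] [0.51695955 0.12811386 0.06720241] [0.50460562 0.1152908  0.06428401]
wrist 1132 [0.48834557 0.10141526 0.0590134 ] [0.51640024 0.12911508 0.06627052] [0.50317163 0.11647069 0.06377054]
```

```bash

python3 -m handwheel '[[[-0.0013,-0.0396,0,0,0,0,0.07],[-0.0013,-0.0396,0,0,0,0,0.07],[-0.0013,-0.0396,0,0,0,0,0.07],[-0.0013,-0.0396,0,0,0,0,0.07],[0,0,-0.02,0,0,0,0.07],[0,0,0,0,0,0,0.07],[0,0,0,0,0,0,0.07]]]' 
python3 wr.py w12
```

```text
clock: 12.75
tcp_pos: [0.502, 0.1144, 0.19]
orientation: [3.136, -0.17, -0.006]
contact_force: [-0.0, 0.4, 0.5]
grip_width: 0.0699
tcp [0.501973   0.11437998 0.19002944] 12.75 0.06991391828394133 F [-0.02402249  0.36486264  0.54707948]
jaw deg -96.22 z [-0.004 -0.    -1.   ]
```

View pics/w12.png

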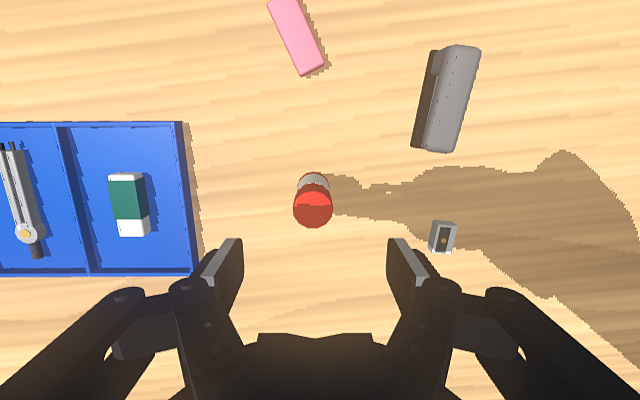

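```bash
python3 - <<'E'
from h import *
d=np.load('pics/w12.npz'); o={k:d[k] for k in ('tcp_pos','orientation')}
W=pts('wrist',d['d'],o); m=(abs(W[...,2]-.064)<.004)&(abs(W[...,0]-.505)<.03)&(abs(W[...,1]-.115)<.025)
print(m.sum(),W[m].min(0),W[m].max(0))
E
```

```text
1228 [0.4890896  0.10120979 0.06007279] [0.51645198 0.12827237 0.06568937]
```

```bash

python3 -m handwheel '[[[0,0,-0.04,0,0,0,0.07],[0,0,-0.035,0,0,0,0.07],[0,0,-0.013,0,0,0,0.07],[0,0,0,0,0,0,0.05],[0,0,0,0,0,0,0.035],[0,0,0,0,0,0,0.02],[0,0,0,0,0,0,0.02],[0,0,0,0,0,0,0.02]]]' 40
python3 -m handwheel '[[[0,0,0.01,0,0,0,0.02],[0,0,0.03,0,0,0,0.02],[0,0,0.035,0,0,0,0.02],[0,0,0.035,0,0,0,0.02]]]'
python3 wr.py w13
```

```text
clock: 13.47
tcp_pos: [0.5043, 0.1154, 0.105]
orientation: [-3.136, 0.17, -0.005]
contact_force: [0.0, 1.0, 4.0]
grip_width: 0.0266
clock: 13.8
tcp_pos: [0.5025, 0.1144, 0.2154]
orientation: [3.137, -0.17, -0.001]
contact_force: [0.6, -0.6, 0.3]
grip_width: 0.027
tcp [0.5025413  0.11435191 0.21538553] 13.8 0.027046210908926862 F [ 0.58903168 -0.59315651  0.29807062]
jaw deg -96.2 z [-0.001 -0.    -1.   ]
```

View pics/w13.png

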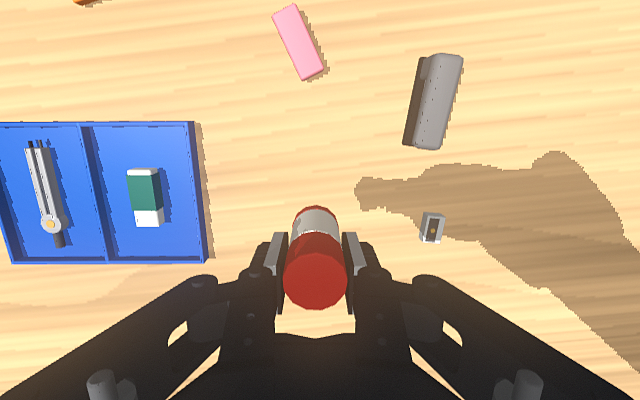

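```bash

python3 -m handwheel '[[[-0.0003,-0.0408,0,0,0,-0.0067,0.02],[-0.0003,-0.0408,0,0,0,-0.0067,0.02],[-0.0003,-0.0408,0,0,0,-0.0067,0.02],[-0.0003,-0.0408,0,0,0,-0.0067,0.02],[-0.0003,-0.0408,0,0,0,-0.0067,0.02],[-0.0003,-0.0408,0,0,0,-0.0067,0.02],[-0.0003,-0.0408,0,0,0,-0.0067,0.02],[-0.0003,-0.0408,0,0,0,-0.0067,0.02],[-0.0003,-0.0408,0,0,0,-0.0067,0.02],[-0.0003,-0.0408,0,0,0,-0.0067,0.02]]]' 
python3 -m handwheel '[[[-0.0003,-0.0408,0,0,0,-0.0067,0.02],[-0.0003,-0.0408,0,0,0,-0.0067,0.02],[0,0,0,0,0,0,0.02],[0,0,-0.03,0,0,0,0.02],[0,0,-0.03,0,0,0,0.02],[0,0,-0.03,0,0,0,0.02],[0,0,0,0,0,0,0.02],[0,0,0,0,0,0,0.02]]]' 
python3 wr.py w14 tray_yellow:0.014
```

```text
clock: 14.68
tcp_pos: [0.4996, -0.2956, 0.2146]
orientation: [3.129, -0.276, 0.002]
contact_force: [1.0, -0.2, -1.0]
grip_width: 0.027
clock: 15.35
tcp_pos: [0.4988, -0.3744, 0.123]
orientation: [-3.126, 0.296, 0.004]
contact_force: [0.2, -0.4, -0.1]
grip_width: 0.027
tcp [ 0.49881072 -0.37437909  0.1230334 ] 15.35 0.02697910717652705 F [ 0.17423909 -0.3739888  -0.11791468]
jaw deg -100.81 z [-0.002  0.002 -1.   ]
tray_yellow 0.55 [216.8, 184.3] [ 506.6 -331.4] [191.2 136.6] 79.1 mean [ 527.9 -327.1] pca 89.8
```

View pics/w14.png

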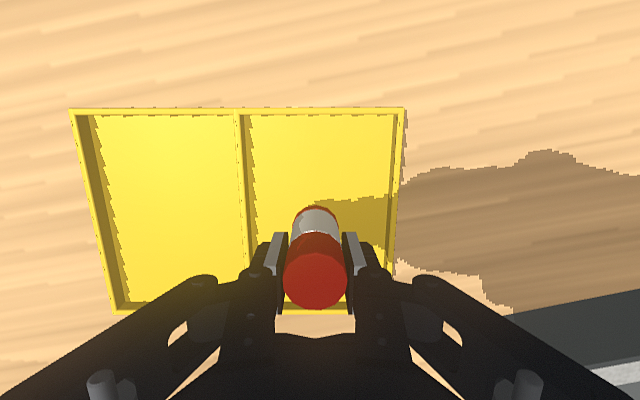

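```bash

python3 -m handwheel '[[[0,0,-0.008,0,0,0,0.02],[0,0,-0.004,0,0,0,0.02],[0,0,-0.001,0,0,0,0.02],[0,0,0,0,0,0,0.02],[0,0,0,0,0,0,0.02]]]'
```

```text
clock: 15.87
tcp_pos: [0.4996, -0.3751, 0.1107]
orientation: [3.127, -0.296, 0.0]
contact_force: [0.1, -0.5, -0.8]
grip_width: 0.027
```

```bash

python3 -m handwheel '[[[0,0,-0.001,0,0,0,0.02],[0,0,-0.0005,0,0,0,0.02],[0,0,0,0,0,0,0.02],[0,0,0,0,0,0,0.02]]]'
python3 -m handwheel '[[[0,0,0,0,0,0,0.03],[0,0,0,0,0,0,0.04],[0,0,0,0,0,0,0.055],[0,0,0.01,0,0,0,0.065],[0,0,0.03,0,0,0,0.065],[0,0,0.04,0,0,0,0.065],[0,0,0.04,0,0,0,0.065]]]'
python3 wr.py w15
```

```text
clock: 16.2
tcp_pos: [0.4997, -0.3751, 0.1091]
orientation: [3.127, -0.296, 0.001]
contact_force: [-0.4, -0.3, 0.9]
grip_width: 0.0269
clock: 16.78
tcp_pos: [0.499, -0.3746, 0.2301]
orientation: [-3.127, 0.296, 0.003]
contact_force: [1.1, -1.9, 0.2]
grip_width: 0.065
tcp [ 0.49896317 -0.37458186  0.23011969] 16.7833 0.06498725325898279 F [ 1.07981877 -1.88597893  0.15803244]
jaw deg -100.81 z [-0.002  0.001 -1.   ]
```

View pics/w15.png

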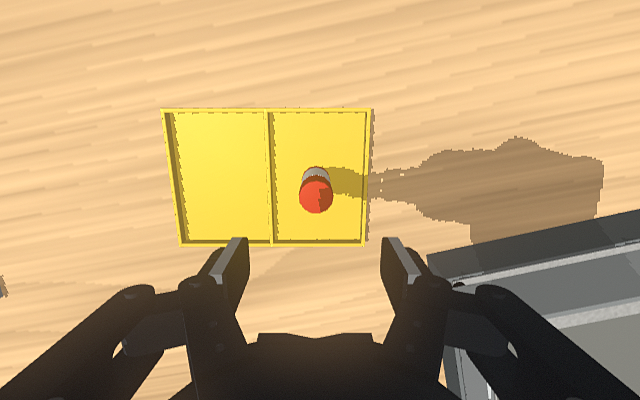

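```bash

python3 -m handwheel '[[[0.0095,0.0376,0,0,0,0.0408,0.045],[0.0095,0.0376,0,0,0,0.0408,0.045],[0.0095,0.0376,0,0,0,0.0408,0.045],[0.0095,0.0376,0,0,0,0.0408,0.045],[0.0095,0.0376,0,0,0,0.0408,0.045],[0.0095,0.0376,0,0,0,0.0408,0.045],[0.0095,0.0376,0,0,0,0.0408,0.045],[0.0095,0.0376,0,0,0,0.0408,0.045],[0.0095,0.0376,0,0,0,0.0408,0.045],[0.0095,0.0376,0,0,0,0.0408,0.045]]]' 
python3 -m handwheel '[[[0.0095,0.0376,0,0,0,0.0408,0.045],[0.0095,0.0376,0,0,0,0.0408,0.045],[0.0095,0.0376,0,0,0,0.0408,0.045],[0,0,-0.025,0,0,0,0.045],[0,0,0,0,0,0,0.045],[0,0,0,0,0,0,0.045]]]' 
python3 wr.py w16 eraser_pink:0.014
```

```text
clock: 17.67
tcp_pos: [0.5948, 0.0027, 0.2297]
orientation: [3.122, 0.346, 0.001]
contact_force: [1.0, -1.0, -0.5]
grip_width: 0.0452
clock: 18.17
tcp_pos: [0.6223, 0.1135, 0.2032]
orientation: [3.095, 0.535, -0.004]
contact_force: [-0.3, -1.0, 0.4]
grip_width: 0.0446
tcp [0.62233713 0.11349181 0.20321314] 18.1667 0.04461714346083126 F [-0.27490501 -1.02458892  0.4421075 ]
jaw deg -70.4 z [-0.002 -0.001 -1.   ]
eraser_pink 0.97 [153.2, 53.7] [682.6 267.3] [15.7 40.4] -79.4 mean [682.5 267.6] pca -79.9
eraser_pink 0.84 [266.3, 67.6] [701.2 182.6] [54.8 23. ] 27.7 mean [701.9 182.9] pca 27.1
```

View pics/w16.png

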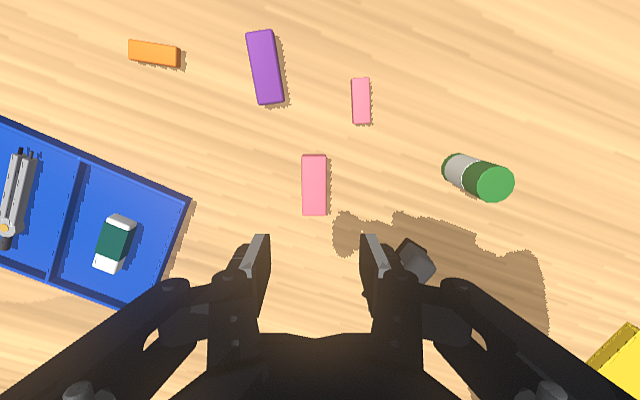

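```bash

python3 -m handwheel '[[[0,0,-0.04,0,0,0,0.045],[0,0,-0.04,0,0,0,0.045],[0,0,-0.03,0,0,0,0.045],[0,0,-0.01,0,0,0,0.04],[0,0,0,0,0,0,0.03],[0,0,0,0,0,0,0.02],[0,0,0,0,0,0,0.01],[0,0,0,0,0,0,0.01],[0,0,0,0,0,0,0.01]]]' 40
python3 -m handwheel '[[[0,0,0.01,0,0,0,0.01],[0,0,0.03,0,0,0,0.01],[0,0,0.04,0,0,0,0.01],[0,0,0.04,0,0,0,0.01]]]'
python3 wr.py w17
```

```text
clock: 19.02
tcp_pos: [0.6242, 0.114, 0.0859]
orientation: [-3.096, -0.534, -0.005]
contact_force: [0.0, 0.4, -0.7]
grip_width: 0.0195
clock: 19.35
tcp_pos: [0.6224, 0.1138, 0.2057]
orientation: [-3.096, -0.535, 0.002]
contact_force: [1.6, 0.9, -0.4]
grip_width: 0.0191
tcp [0.62239482 0.11377358 0.20573246] 19.35 0.01909621295731942 F [ 1.61655643  0.92460976 -0.43153656]
jaw deg -70.41 z [-0.001 -0.    -1.   ]
```

View pics/w17.png

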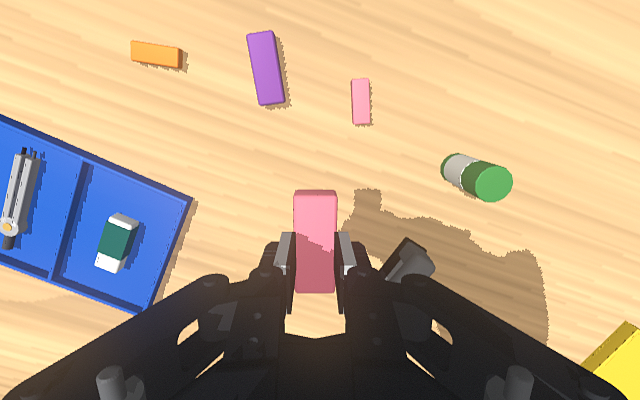

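```bash

python3 -m handwheel '[[[-0.0106,-0.0398,0,0,0,-0.0532,0.01],[-0.0106,-0.0398,0,0,0,-0.0532,0.01],[-0.0106,-0.0398,0,0,0,-0.0532,0.01],[-0.0106,-0.0398,0,0,0,-0.0532,0.01],[-0.0106,-0.0398,0,0,0,-0.0532,0.01],[-0.0106,-0.0398,0,0,0,-0.0532,0.01],[-0.0106,-0.0398,0,0,0,-0.0532,0.01],[-0.0106,-0.0398,0,0,0,-0.0532,0.01],[-0.0106,-0.0398,0,0,0,-0.0532,0.01],[-0.0106,-0.0398,0,0,0,-0.0532,0.01]]]' 
python3 -m handwheel '[[[0,0,0,0,0,0,0.01],[0,0,-0.03,0,0,0,0.01],[0,0,-0.04,0,0,0,0.01],[0,0,-0.03,0,0,0,0.01],[0,0,0,0,0,0,0.01],[0,0,0,0,0,0,0.01]]]' 
python3 wr.py w18 tray_yellow:0.014
```

```text
clock: 20.23
tcp_pos: [0.5165, -0.286, 0.2053]
orientation: [3.127, -0.302, 0.003]
contact_force: [1.2, -0.0, -0.1]
grip_width: 0.0194
clock: 20.73
tcp_pos: [0.5166, -0.2836, 0.1037]
orientation: [-3.126, 0.298, 0.004]
contact_force: [0.2, 0.2, 0.7]
grip_width: 0.0194
tcp [ 0.51660273 -0.28361129  0.10367898] 20.7333 0.019366437428648832 F [0.21786519 0.15626964 0.69546012]
jaw deg -100.88 z [-0.002  0.001 -1.   ]
tray_yellow 0.89 [405.3, 180.5] [ 506.4 -331.1] [191.3 137.3] 79.2 mean [ 530.6 -336.7] pca 78.3
```

View pics/w18.png

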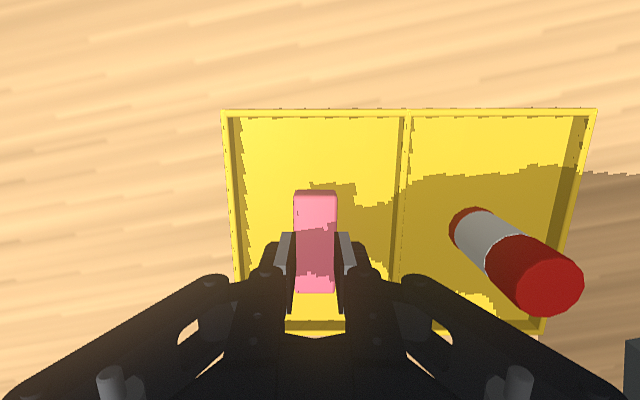

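Centred in its compartment; lower to about 0.090 and release.

```bash

python3 -m handwheel '[[[0,0,-0.009,0,0,0,0.01],[0,0,-0.004,0,0,0,0.01],[0,0,0,0,0,0,0.01],[0,0,-0.0005,0,0,0,0.01],[0,0,0,0,0,0,0.01]]]' 
python3 -m handwheel '[[[0,0,0,0,0,0,0.022],[0,0,0,0,0,0,0.03],[0,0,0.002,0,0,0,0.035],[0,0,0.01,0,0,0,0.035],[0,0,0.04,0,0,0,0.035],[0,0,0.04,0,0,0,0.035],[0,0,0.03,0,0,0,0.05],[0,0,0.03,0,0,0,0.05]]]' 
python3 wr.py w19 eraser_pink:0.018 tray_yellow:0.014
```

```text
clock: 21.25
tcp_pos: [0.5172, -0.2843, 0.0907]
orientation: [3.127, -0.299, 0.001]
contact_force: [-0.3, 0.0, 1.0]
grip_width: 0.0194
clock: 21.92
tcp_pos: [0.5172, -0.2842, 0.2455]
orientation: [3.127, -0.298, 0.003]
contact_force: [0.1, -0.8, 0.9]
grip_width: 0.0501
tcp [ 0.51723202 -0.28421479  0.24550762] 21.9167 0.05012848274580702 F [ 0.0700956  -0.8235715   0.91806014]
jaw deg -100.9 z [ 0.002 -0.001 -1.   ]
eraser_pink 0.68 [312.7, 180.4] [ 517.9 -285.5] [21.5 54.3] -11.0 mean [ 518.2 -285.6] pca -10.4
tray_yellow 0.89 [357.5, 171.3] [ 506.1 -331.1] [193.7 139.3] 79.0 mean [ 511.8 -331.1] pca 80.5
```

```bash

python3 -m handwheel '[[[0,0.035,0.02,0,0,0,0.05],[-0.02,0.035,0.02,0,0,0,0.05],[-0.02,0.035,0.02,0,0,0,0.05],[0,0.035,0.02,0,0,0,0.05],[0,0.035,0,0,0,0,0.05],[0,0,0,0,0,0,0.05]]]'
python3 - <<'E'
from h import *
for n in ('top','scene'):
    im,d=r.grab_frame(n); np.savez(f'pics/{n}F.npz',im=im,d=d); save(n+'F',np.clip(im*1.3,0,255).astype(np.uint8))
    if n=='top':
        for l,z in {'compass':.014,'eraser_white':.018,'eraser_pink':.018,'glue_red':.068,'glue_green':.064,'stapler':.04,'sharpener':.014}.items():
            for m in r.masks_of(l,'top')[:2]: print(l,round(m['p'],2),*rect('top',m['pixels'],z))
E
```

```text
clock: 22.57
tcp_pos: [0.4801, -0.1071, 0.3203]
orientation: [-3.126, 0.284, -0.002]
contact_force: [0.5, -0.8, 0.7]
grip_width: 0.0502
compass 0.56 [517.2 365.4] [ 22.1 100.3] -5.2 mean [519.7 364.4] pca -6.0
eraser_white 0.75 [508.4 270.3] [29.4 55.9] -8.8 mean [509.4 270.5] pca -10.2
eraser_pink 0.66 [701.4 181.8] [54.9 20.8] 27.7 mean [701.3 181.7] pca 27.0
eraser_pink 0.6 [702.7 100.6] [37.5 16.1] 24.0 mean [702.8 100.6] pca 24.3
glue_red 0.23 [451.2   4.7] [16.4 25.8] -8.9 mean [451.    4.4] pca -13.0
glue_green 0.72 [675.3  -2.9] [38.4 27.4] 0.7 mean [675.3  -2.6] pca 0.0
stapler 0.79 [563.4   8.1] [23.7 72.1] -12.6 mean [563.2   8.1] pca -13.2
sharpener 0.5 [447.5   5. ] [17.1 28.3] -10.8 mean [447.7   4.9] pca -8.2
```

View pics/topF.png

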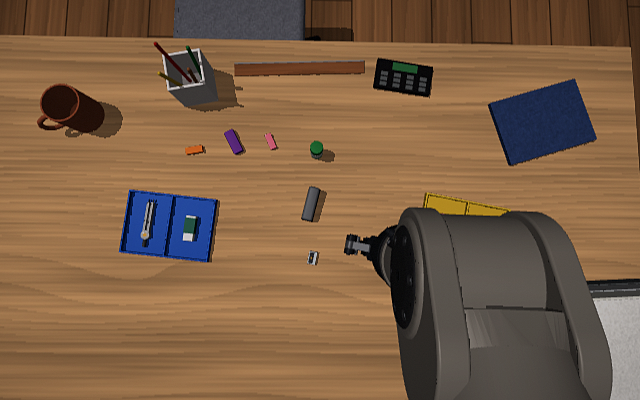

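View pics/sceneF.png

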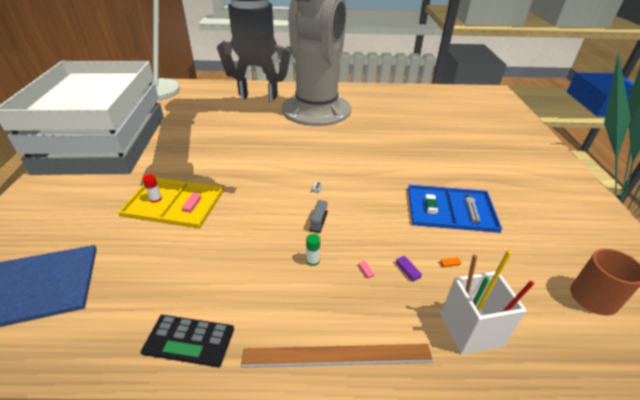

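View pics/w19.png

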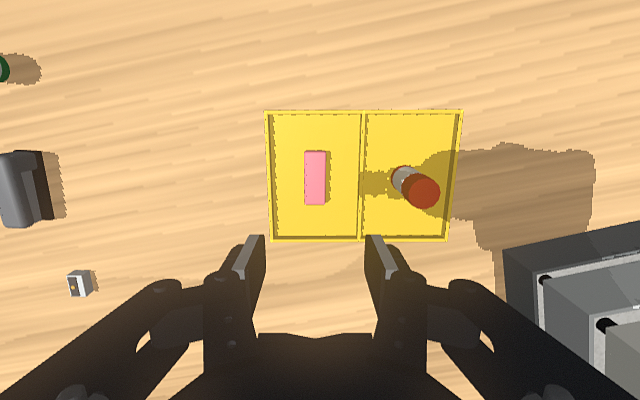

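The last pictures show all four things in place. In the scene view, the red glue stick stands at (152,190) with the pink eraser at (192,203). The white eraser is at (431,204) and the compass at (473,208). The green glue stick, stapler and sharpener have not moved.

```bash
python3 -c "
from bench import r
print(r.hand_in())"
```

```text
the job is handed in; nothing more can be done
None
```

Both kits are made up and the job is handed in, at about 23 s on the robot's clock. I finished the blue tray before touching anything for the yellow one.

- **Blue tray:** the compass and the white eraser with the green sleeve each lie flat in their own compartment.
- **Yellow tray:** the red-capped glue stick stands upright in the far compartment. The larger pink eraser lies flat in the near one.

**Last checks**
- **Placed things:** the wrist and scene pictures show all four in place, and the measured positions of the compass and both erasers are near their compartment centres.
- **Left alone:** the green-capped glue stick, stapler and sharpener measure within about 1 mm of where they started. The look-alike erasers were not touched.
- **Forces:** the highest contact force I read was about 7 N, while closing on the compass. I only read it at the end of each move.

**Disagreements**
- **Yellow tray from above:** the arm covered most of this tray in the final top picture. There the detector marked the look-alikes as the pink eraser and gave only a weak, wrong match for the red glue stick. I relied on the wrist and scene views for that tray.
- **White eraser in the top picture:** its outline measured too wide, 29 mm, probably because the shadow was included. The wrist camera gave 23 mm by 56 mm, as expected.

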